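Turn up the kiln dial by four clicks and start the firing

TASK

On the kiln's control box, use a fingertip in the notch of the big black dial to turn it clockwise (seen from above) by exactly four clicks from where it stands, without ever going on towards a fifth click. Then press the round start button beside it fully down and let it come up again. Nothing is to be picked up, and the small things standing on and around the box stay where they are.

Things in the scene. Friction and masses are not known exactly. Their poses are not given: they have to be found in the camera images.
- console: Grey sheet-metal control box fixed on the table, 220 (x) x 340 (y) x 70 mm high; origin at the centre of its underside, x pointing away from the robot's side, z up. Its place and yaw vary. On its flat top (70 mm above the table) sit the dial and the start button, side by side 170 mm apart, either one on the left.
- dial (a joint): Turn of the dial in rad: grows as the dial turns clockwise seen from above. It has 11 click stops, 0.5236 rad (30 degrees) apart, at 0, 0.5236, ... 5.236, with end stops just beyond the first and last. It starts resting in one of the first four stops. A hidden spring holds it in each stop: up to about 0.2 N m (3.5 N at the notch) is needed to leave a stop; past half way it snaps by itself into the next one and rests there.
- dial_centre (a point): Centre of the dial's top face, on its vertical axis, 30 mm above the box's top. The dial is a black disc 120 mm in diameter and 24 mm high with a knurled edge and no knob: too wide to grasp. It sits over an aluminium plate 156 mm in diameter and 4 mm thick (2 mm gap below the dial), which has one black tick per click stop, the first stop's tick the largest.
- dial_notch (a point): Point in the dial's one finger notch, 52 mm from the axis, level with the top face; turns with the dial. The notch cuts the full height, open upwards and outwards, 32 to 60 mm from the axis and 85 degrees wide (70 mm between its near-radial walls here); floor (the plate) 26 mm below this point. Push on a wall; rubbing the hub drags the dial. A white line on the hub points to it.
- start (a joint): Travel of the start button in m: 0 up, 0.006 fully down. Sprung: about 5 N holds it fully down and it comes up again when let go.
- start_top (a point): Centre of the top of the start button, a round grey cap 36 mm in diameter in a black housing; it is pressed straight down.
- tile: Loose terracotta glaze-test tile, L-shaped, foot 30 x 34 mm, 42 mm high, standing on the box's top near its far edge; origin at the centre of its underside. Leave it.
- vase: Loose terracotta beaker, 64 mm in diameter, 120 mm high, standing on the table to the left of the box; origin at the centre of its underside. Leave it.
- jar: Loose glaze jar with a lid, 64 mm in diameter, 80 mm high, standing on the table to the right of the box; origin at the centre of its underside. Leave it.
- modeller: Loose wooden modelling tool, 180 mm long, lying on the table beyond the box; origin at its underside. Leave it.

How it is judged (in metres and radians):
On the way, in this order (a step that is already met when the one before it is completed fails the run):
1. the dial rests four clicks clockwise of where it started (distance of dial_notch from where it was at the start of the episode between 0.0866 and 0.0932 m and velocity of joint dial between -0.3 and 0.3 rad/s), for 0.2 s.
2. the start button is pressed fully down (value of joint start above 0.0045 m), for 0.05 s.
At the end, for the whole second after the job is handed in: The dial rests four click stops (120 degrees, within about 7 degrees) clockwise of its starting stop, and the start button, pressed at least 4.5 mm after that, is up again (within 1.5 mm) (distance of dial_notch from where it was at the start of the episode between 0.0866 and 0.0932 m and velocity of joint dial between -0.1 and 0.1 rad/s and value of joint start below 0.0015 m); the robot touches nothing.
It fails at once if the dial is turned past the fourth click, half way towards the fifth (distance of dial_notch from where it was at the start of the episode above 0.0961 m).
It fails at once if the start button is pressed (over 3 mm) while the dial is not four clicks on (value of joint start above 0.003 m and not (distance of dial_notch from where it was at the start of the episode between 0.0866 and 0.0932 m)).
It fails at once if a bystander is moved more than 15 mm, picked up or tipped (distance of any of tile, vase, jar, modeller from where it was at the start of the episode above 0.015 m or angle between any of tile, vase, jar, modeller's own z axis and vertical above 0.3 rad).
It also fails if it takes over 64 s, if anything falls off the work surface, if the arm or the gripper's body presses on something with over 40 N, if the wrist force passes 120 N, or if a joint passes its speed limit or range.

ROBOT

A 6-joint arm with a two-finger parallel gripper is mounted at the origin on the work surface. World frame = base frame: x ahead of the robot, y to its left, z up, the work surface at z = 0. Lengths are in mm, angles in rad, forces in N, time in s.
With the tool pointing down it reaches from about 325 to 925 mm from the base axis. Payload 3.1 kg.
Tool frame: the origin (TCP) lies at the very end of the fingers, on their centre line; the grasp point (between the pads) lies 19 mm behind it (arm.grip_point_offset is the distance from the TCP to the grasp point, in mm); z points along the fingers, y is the line along which they close (so a half turn about z gives the same grasp; the last joint's range is limited). The gripper opens to 85 mm and grips with 20 to 120 N. Pads are 22 mm wide; open, the fingers measure 114 mm over their backs; the gripper's body (76 mm by 85 mm) begins 54 mm behind the grasp point. The pads swing forward as they close: fully open they stand 13 mm farther back than shut.
Start: joints at [1.042, 0.217, 1.613, -0, 1.311, -0.112], TCP at [253.006, 571.513, 231.3] pointing down, gripper open.
Joint ranges: [-2.75, 2.75], [-0.78, 2.1], [0.31, 2.55], [-1.13, 4.27], [0.13, 2.63], [-2.58, 2.58]. Speed limits (rad/s): [2.79, 2.79, 3.14, 3.14, 3.14, 3.14].

INTERFACE

Orientations are given as a rotation vector (axis times angle).
In Python, from cell import sense, eyes, workorder, arm gives the robot as it stands.
- The arm moves only by the tool apply_moves, never from a script. Its arguments are lists of equal length, an entry for each row: "linear": the shift along the tool's x, y, z in cm, a list of three; "dr": the turn, a rotation vector about the tool's x, y, z in degrees, a list of three; "claw": the finger opening in cm, from 0 to 8.54. A call has 1 to 12 rows; each row is the pose to reach, as a shift and turn from the pose commanded when the call began, along the tool's axes at that moment; what a row does not reach only later rows make up. A row lasts 1/10 s, in which the tool goes at most 50 mm and 8.59 degrees, less where a joint would pass 70% of its speed; a pose out of reach is approached as far as the arm can. A call with a gripper value outside its range is refused whole. The fingers move at their own pace and stop on an object; "force" is the grip in N (left out, the last holds). Time passes only in rows, so rows that repeat a pose let the fingers close. It gives the time, the measured TCP pose, the force, the opening and the grip force at its end, in the units of the state.
- sense(): the state, without advancing time (a new reading comes with each control period).
- eyes.read_camera(name): name is "scene" or "top"; returns (picture, depth): 384x512x3 uint8, red, green, blue; 384x512 float32, mm along the optical axis (not along the pixel's ray), 0 where there is no reading.
- eyes.get_calibration(name): a dict with "fx", "fy", "cx", "cy" (pixels), "R" (3x3) and "t" (3): a world point X has camera coordinates R X + t. Camera axes: x right, y down, z forward; pixel columns grow to the right and rows downward; lengths in mm; the calibration is good to about 2 mm. A picture is of the moment at which its call begins. get_calibration takes no time and is no camera call.
- workorder.close_job(): hands the job in; it is judged then, once.
The state is a dict: "time": time; "qpos": joint angles; "qvel": joint speeds; "tau": joint torques, N m; "tcp_pos": TCP position; "tcp_rot": TCP orientation; "wrist_force": force on the tool from outside, world axes, zero at the start; "ft_torque": the same for the moment, N m; "gripper_width": opening from 0.0 (shut) to 1.0 (fully open); "grasp_force": force on a finger pad.
Only numpy, scipy, OpenCV 4.12 (cv2) and the standard library are available. Lean on these libraries where they do the work, as an engineer would, in place of code of your own. Each camera call takes 0.05 s, during which the arm holds its last target. There are 200 camera calls.

## Working session

There is one attempt and no reset: what is moved stays moved. The work goes in short steps, Python scripts to look and compute and a tool call to move; the robot and the scene stay as the last step left them, time stands still between calls to the robot, and variables do not carry over. Pictures are saved under pics/ and viewed, at most 10 in all, crops included, and the job is handed in when it is done.

Besides the shell and the picture viewer there is one more tool, called after "Emit:" by a JSON object that holds its "fn" and its "kwargs", one argument or row to a line. apply_moves: Moves the arm, as the interface text tells. Its arguments: {"type":"object","properties":{"linear":{"type":"array","items":{"type":"array","items":{"type":"number"}}},"dr":{"type":"array","items":{"type":"array","items":{"type":"number"}}},"claw":{"type":"array","items":{"type":"number"}},"force":{"type":"number"}},"required":["linear","dr","claw"]}

```bash
mkdir -p pics; cat > h.py <<'E'
import numpy as np, cv2
from cell import sense, eyes, workorder, arm
def grab(n,f):
    p,d=eyes.read_camera(n); cv2.imwrite('pics/'+f,cv2.cvtColor(p,cv2.COLOR_RGB2BGR)); np.save('pics/'+f+'.npy',d); return p,d
def onz(n,uv,z):
    c=eyes.get_calibration(n); R=np.array(c['R']);t=np.array(c['t']); o=-R.T@t
    uv=np.atleast_2d(uv).astype(float)
    r=np.c_[(uv[:,0]-c['cx'])/c['fx'],(uv[:,1]-c['cy'])/c['fy'],np.ones(len(uv))]@R
    return o+r*((z-o[2])/r[:,2])[:,None]
E
python3 - <<'E'
from h import *
grab('top','t0.png');grab('scene','s0.png')
for n in('top','scene'):
    c=eyes.get_calibration(n);print(c['fx'],-np.array(c['R']).T@c['t']);print(np.round(c['R'],2))
s=sense();print(s['tcp_rot'],s['tcp_pos'],s['time'])
E
```

```text
406.57506141522845 [ 427.14843819   48.92339839 1062.94594873]
[[-0.1  -0.99  0.01]
 [-0.97  0.1  -0.21]
 [ 0.21 -0.03 -0.98]]
427.5514395027244 [1315.52882683   42.61345084 1039.13003002]
[[-0.02  1.   -0.01]
 [ 0.8   0.01 -0.6 ]
 [-0.6  -0.02 -0.8 ]]
[-0.64983674 -3.07294015  0.0032802 ] [252.62656163 570.85691683 230.05780992] 0.1
```

View pics/t0.png

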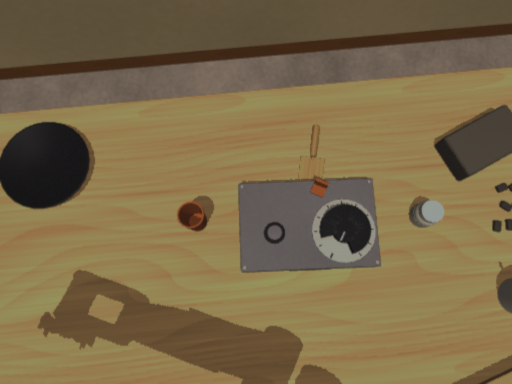

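View pics/s0.png

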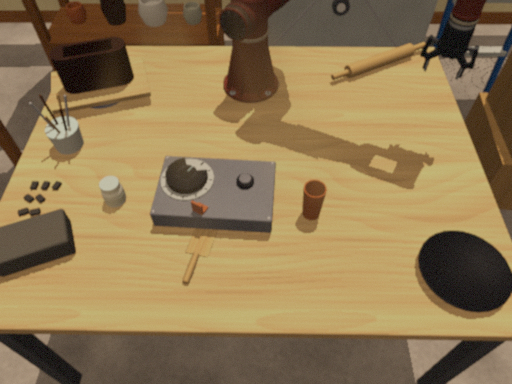

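The top view shows the dial at about (344,230) and the button at (275,233), with the tile at (320,187). The notch is roughly toward the lower left of the dial. I'll zoom in and measure.

```bash
python3 - <<'E'
from h import *
im=cv2.imread('pics/t0.png')
cv2.imwrite('pics/z.png',cv2.resize(im[180:275,235:385],None,fx=5,fy=5,interpolation=cv2.INTER_CUBIC))
# rectified: plane z=100, world 1 px = 0.4mm? measure simple
print(onz('top',[[239.5,183.5],[373,179],[243,270.5],[379,265.5]],70).round(1))
g=im.min(2); m=np.zeros_like(g); m[190:270,305:385]=(g[190:270,305:385]>140)*255
cs,_=cv2.findContours(m,0,2); c=max(cs,key=cv2.contourArea); h=cv2.convexHull(c)[:,0]
p=onz('top',h,74)[:,:2]; 
(cx,cy),r=cv2.minEnclosingCircle(p.astype(np.float32)); print('plate',cx,cy,r, len(h))
print('button',onz('top',[[274.5,232.5]],85))
d=np.load('pics/t0.png.npy');K=eyes.get_calibration('top');R=np.array(K['R']);t=np.array(K['t'])
def pt(u,v):
    z=d[v,u];return R.T@(np.array([(u-K['cx'])/K['fx']*z,(v-K['cy'])/K['fy']*z,z])-t)
for u,v in((275,232),(275,233),(285,233),(268,233),(350,215),(330,225),(335,250),(340,248),(319,188),(190,210),(431,208)):print(u,v,pt(u,v).round())
E
```

```text
[[ 665.8   70.    70. ]
 [ 643.8 -265.6   70. ]
 [ 451.4   81.2   70. ]
 [ 430.  -245.9   70. ]]Traceback (most recent call last):
  File "<stdin>", line 7, in <module>
ValueError: max() iterable argument is empty
```

View pics/z.png

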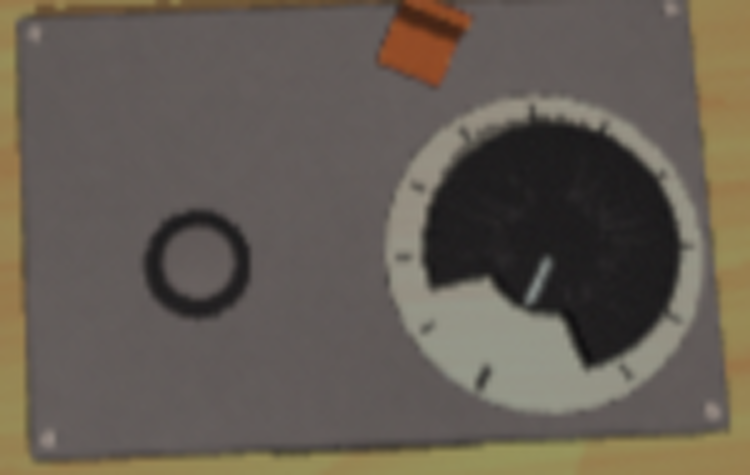

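```bash
cat >> h.py <<'E'
def dial(n='top',im=None,nm=None):
    p=im if im is not None else eyes.read_camera(n)[0]
    return p
E
python3 - <<'E'
from h import *
from scipy.optimize import least_squares
im=cv2.imread('pics/t0.png')
def circ(m,n,z):
    cs,_=cv2.findContours(m,cv2.RETR_EXTERNAL,cv2.CHAIN_APPROX_NONE); c=max(cs,key=cv2.contourArea); h=cv2.convexHull(c)[:,0]
    p=onz(n,h,z)[:,:2]
    f=least_squares(lambda q:np.hypot(*(p-q[:2]).T)-q[2],[*p.mean(0),70],loss='soft_l1')
    return f.x.round(1),np.abs(f.fun).mean().round(2),len(h)
for n,f,b in(('top','t0',(305,385,190,270)),('scene','s0',(158,222,150,205))):
    im=cv2.imread(f'pics/{f}.png'); g=im.min(2); u0,u1,v0,v1=b
    th,_=cv2.threshold(g[v0:v1,u0:u1],0,255,cv2.THRESH_OTSU)
    for th in(100,110,120):
        m=np.zeros_like(g); m[v0:v1,u0:u1]=(g[v0:v1,u0:u1]>th)*255
        if m.any(): print(n,th,'plate',circ(m,n,74))
    m=np.zeros_like(g); m[v0:v1,u0:u1]=(g[v0:v1,u0:u1]<60)*255
    print(n,'dial',circ(m,n,100))
im=cv2.imread('pics/t0.png');g=im.max(2);m=np.zeros_like(g);m[218:248,260:290]=(g[218:248,260:290]<70)*255
print('button',circ(m,'top',80))
# features
uv=np.array([[545,260],[530,302],[485,377],[430,290],[490,278],[568,315],[588,368]])/5+[235,180]-.4
print(onz('top',uv,100).round(1)); print('tick',onz('top',uv[2],74).round(1))
d=np.load('pics/t0.png.npy');K=eyes.get_calibration('top');R=np.array(K['R']);t=np.array(K['t'])
def pt(u,v):
    z=d[v,u];return R.T@(np.array([(u-K['cx'])/K['fx']*z,(v-K['cy'])/K['fy']*z,z])-t)
for u,v in((275,232),(283,233),(266,233),(255,200),(350,225),(330,225),(335,250),(319,190),(320,182),(190,210),(431,208)):print(u,v,pt(u,v).round())
E
```

```text
top 100 plate (array([ 523.7, -172.2,   78.2]), np.float64(0.27), 34)
top 110 plate (array([ 523.3, -172. ,   77.2]), np.float64(0.27), 37)
top 120 plate (array([ 522.9, -171.7,   76.3]), np.float64(0.25), 31)
top dial (array([ 524.3, -170.5,   59.6]), np.float64(0.71), 21)
scene 100 plate (array([ 502.5, -175.3,  135.3]), np.float64(6.18), 4)
scene 110 plate (array([ 545.6, -166.5,  103.7]), np.float64(5.68), 14)
scene 120 plate (array([ 520.3, -174.2,   78.6]), np.float64(0.41), 24)
scene dial (array([ 531. , -171.8,   63.1]), np.float64(2.91), 22)
button (array([534.1,  -2.4,  25.8]), np.float64(0.34), 17)
[[ 516.9 -166.   100. ]
 [ 497.9 -156.1  100. ]
 [ 465.2 -130.   100. ]
 [ 508.3 -109.7  100. ]
 [ 511.1 -138.8  100. ]
 [ 490.  -173.1  100. ]
 [ 464.5 -178.8  100. ]]
tick [[ 466.2 -134.9   74. ]]
275 232 [534.  -4.  89.]
283 233 [530. -24.  81.]
266 233 [534.  17.  80.]
255 200 [620.  36.  71.]
350 225 [ 531. -183.  101.]
330 225 [ 536. -136.   98.]
335 250 [ 477. -145.   74.]
319 190 [ 628. -125.   77.]
320 182 [ 640. -124.  114.]
190 210 [614. 200.  53.]
431 208 [ 555. -394.   77.]
```

```bash
cat >> h.py <<'E'
C=np.array([523.5,-171.5])
def pol(a,r=50): return C+r*np.array([np.cos(np.radians(a)),np.sin(np.radians(a))])
def plan(cmd,rows):
    # cmd=(x,y,z,toolx deg); rows same -> prints linear cm & dr z deg
    a=np.radians(cmd[3]); ex=np.array([np.cos(a),np.sin(a),0]); ey=np.array([np.sin(a),-np.cos(a),0]); ez=np.array([0,0,-1])
    for r in rows:
        d=np.array(r[:3])-cmd[:3]; print([round(float(d@e)/10,2) for e in(ex,ey,ez)],round(cmd[3]-r[3],2))
E
python3 - <<'E'
from h import *
s=sense();from scipy.spatial.transform import Rotation as Ro
print(Ro.from_rotvec(s['tcp_rot']).as_matrix().round(4), s['tcp_pos'])
plan((253,571.5,231.3,156.1),[(*pol(146.5),231.3,146.5),(*pol(146.5),130,146.5)])
E
```

```text
[[-9.144e-01  4.048e-01 -1.100e-03]
 [ 4.048e-01  9.144e-01 -1.900e-03]
 [ 2.000e-04 -2.200e-03 -1.000e+00]] [252.62656163 570.85691683 230.05780992]
[-49.9, -56.14, 0.0] 9.6
[-49.9, -56.14, 10.13] 9.6
```

Emit:
{"fn": "apply_moves", "kwargs": {
  "linear": [
    [-49.9,-56.14,0],
    [-49.9,-56.14,0],
    [-49.9,-56.14,0],
    [-49.9,-56.14,0],
    [-49.9,-56.14,0],
    [-49.9,-56.14,0],
    [-49.9,-56.14,0],
    [-49.9,-56.14,0],
    [-49.9,-56.14,0],
    [-49.9,-56.14,0],
    [-49.9,-56.14,0],
    [-49.9,-56.14,0]
  ],
  "dr": [
    [0,0,9.6],
    [0,0,9.6],
    [0,0,9.6],
    [0,0,9.6],
    [0,0,9.6],
    [0,0,9.6],
    [0,0,9.6],
    [0,0,9.6],
    [0,0,9.6],
    [0,0,9.6],
    [0,0,9.6],
    [0,0,9.6]
  ],
  "claw": [0,0,0,0,0,0,0,0,0,0,0,0]
}}

```text
time: 1.3
tcp_pos: [435.8, -1.9, 231.1]
tcp_rot: [0.905, 3.008, 0.0]
wrist_force: [0.7, 0.4, -0.1]
gripper_width: 0.001
grasp_force: 0.0
```

```bash
python3 - <<'E'
from h import *
print(sense()['tcp_pos'])
plan((435.8,-.8,231.3,146.5),[(*pol(146.5),160,146.5)])
E
```

```text
[435.82337491  -1.89830699 231.14010724]
[-11.73, -9.39, 7.13] 0.0
```

Emit:
{"fn": "apply_moves", "kwargs": {
  "linear": [
    [-11.73,-9.39,7.13],
    [-11.73,-9.39,7.13],
    [-11.73,-9.39,7.13],
    [-11.73,-9.39,7.13],
    [-11.73,-9.39,7.13],
    [-11.73,-9.39,7.13]
  ],
  "dr": [
    [0,0,0],
    [0,0,0],
    [0,0,0],
    [0,0,0],
    [0,0,0],
    [0,0,0]
  ],
  "claw": [0,0,0,0,0,0]
}}

```text
time: 1.9
tcp_pos: [481.6, -142.2, 159.9]
tcp_rot: [-0.905, -3.007, -0.001]
wrist_force: [-0.3, -0.0, -0.9]
gripper_width: 0.001
grasp_force: 0.0
```

```bash
python3 - <<'E'
from h import *
grab('top','t1.png');grab('scene','s1.png')
s=sense();print(s['tcp_pos'],s['qpos'],pol(146.5))
a=cv2.imread('pics/t1.png')[170:280,235:385];b=cv2.imread('pics/s1.png')[100:240,110:290]
f=lambda i,w:cv2.resize(i,(w,w*i.shape[0]//i.shape[1]),interpolation=cv2.INTER_CUBIC)
a=f(a,390);b=f(b,390);H=max(len(a),len(b));P=lambda i:cv2.copyMakeBorder(i,0,H-len(i),0,0,0)
cv2.imwrite('pics/c1.png',np.hstack([P(a),P(b)]))
E
```

```text
[ 482.09295337 -141.67580116  160.72718604] [-4.25866456e-01  2.89507346e-02  1.96186790e+00  4.89096681e-04
  1.15005981e+00 -1.41403185e+00] [ 481.8057089  -143.90315073]
```

View pics/c1.png

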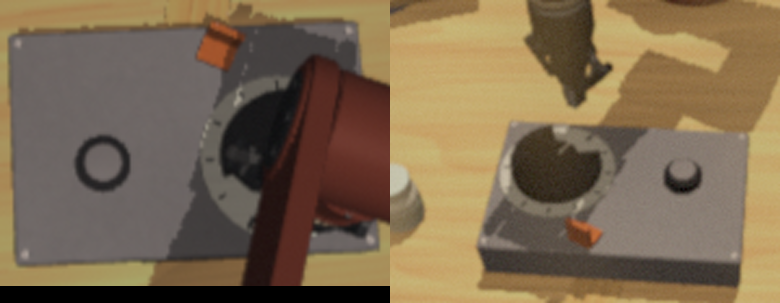

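The gripper stands over the notch side of the dial (tip at (572,100) in the right crop). Next I'll descend into the notch.

Emit:
{"fn": "apply_moves", "kwargs": {
  "linear": [
    [-0.07,0.15,3.0],
    [-0.07,0.15,5.0],
    [-0.07,0.15,6.0],
    [-0.07,0.15,7.0],
    [-0.07,0.15,7.6],
    [-0.07,0.15,7.6],
    [-0.07,0.15,7.6]
  ],
  "dr": [
    [0,0,0],
    [0,0,0],
    [0,0,0],
    [0,0,0],
    [0,0,0],
    [0,0,0],
    [0,0,0]
  ],
  "claw": [0,0,0,0,0,0,0]
}}

```text
time: 2.7
tcp_pos: [484.0, -142.3, 84.7]
tcp_rot: [0.904, 3.007, -0.0]
wrist_force: [-0.4, 0.1, 0.3]
gripper_width: -0.004
grasp_force: 0.0
```

```bash
python3 - <<'E'
from h import *
grab('scene','s2.png')
s=sense();print(s['tcp_pos'],s['wrist_force'])
# arc plan: rows relative to (r=50, a=146.5)
c=(*pol(146.5),84,146.5)
for a in np.arange(142.5,12,-4): print(a,end=' ');plan(c,[(*pol(a),84,a)])
b=cv2.imread('pics/s2.png')[130:220,140:240]
cv2.imwrite('pics/c2.png',cv2.resize(b,None,fx=6,fy=6,interpolation=cv2.INTER_CUBIC))
E
```

```text
[ 484.10760481 -142.3837609    84.84587515] [0.45657782 0.2621189  0.17973219]
142.5 [-0.01, 0.35, 0.0] 4.0
138.5 [-0.05, 0.7, 0.0] 8.0
134.5 [-0.11, 1.04, 0.0] 12.0
130.5 [-0.19, 1.38, 0.0] 16.0
126.5 [-0.3, 1.71, 0.0] 20.0
122.5 [-0.43, 2.03, 0.0] 24.0
118.5 [-0.59, 2.35, 0.0] 28.0
114.5 [-0.76, 2.65, 0.0] 32.0
110.5 [-0.95, 2.94, 0.0] 36.0
106.5 [-1.17, 3.21, 0.0] 40.0
102.5 [-1.4, 3.47, 0.0] 44.0
98.5 [-1.65, 3.72, 0.0] 48.0
94.5 [-1.92, 3.94, 0.0] 52.0
90.5 [-2.2, 4.15, 0.0] 56.0
86.5 [-2.5, 4.33, 0.0] 60.0
82.5 [-2.81, 4.49, 0.0] 64.0
78.5 [-3.13, 4.64, 0.0] 68.0
74.5 [-3.45, 4.76, 0.0] 72.0
70.5 [-3.79, 4.85, 0.0] 76.0
66.5 [-4.13, 4.92, 0.0] 80.0
62.5 [-4.48, 4.97, 0.0] 84.0
58.5 [-4.83, 5.0, 0.0] 88.0
54.5 [-5.17, 5.0, 0.0] 92.0
50.5 [-5.52, 4.97, 0.0] 96.0
46.5 [-5.87, 4.92, 0.0] 100.0
42.5 [-6.21, 4.85, 0.0] 104.0
38.5 [-6.55, 4.76, 0.0] 108.0
34.5 [-6.87, 4.64, 0.0] 112.0
30.5 [-7.19, 4.49, 0.0] 116.0
26.5 [-7.5, 4.33, 0.0] 120.0
22.5 [-7.8, 4.15, 0.0] 124.0
18.5 [-8.08, 3.94, 0.0] 128.0
14.5 [-8.35, 3.72, 0.0] 132.0
```

View pics/c2.png

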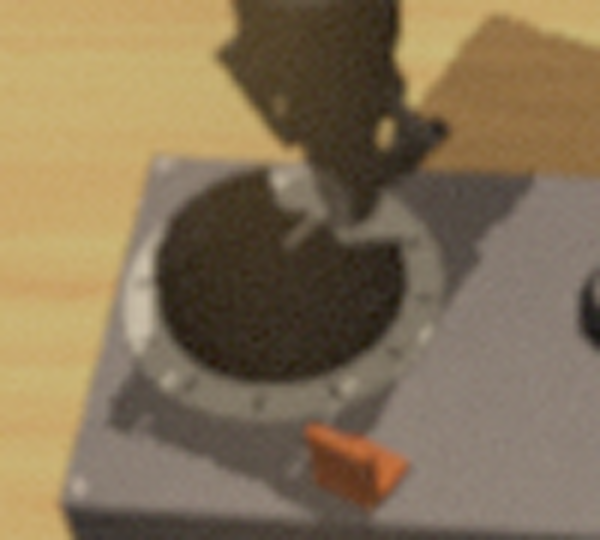

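The fingertip is in the notch at about (345,215) in the crop, touching nothing. Now I'll push the first click.

Emit:
{"fn": "apply_moves", "kwargs": {
  "linear": [
    [-0.01,0.35,0],
    [-0.05,0.7,0],
    [-0.11,1.04,0],
    [-0.19,1.38,0],
    [-0.3,1.71,0],
    [-0.43,2.03,0],
    [-0.59,2.35,0],
    [-0.76,2.65,0],
    [-0.95,2.94,0],
    [-0.95,2.94,0],
    [-0.95,2.94,0]
  ],
  "dr": [
    [0,0,4],
    [0,0,8],
    [0,0,12],
    [0,0,16],
    [0,0,20],
    [0,0,24],
    [0,0,28],
    [0,0,32],
    [0,0,36],
    [0,0,36],
    [0,0,36]
  ],
  "claw": [0,0,0,0,0,0,0,0,0,0,0]
}}

```text
time: 3.85
tcp_pos: [508.0, -123.0, 84.6]
tcp_rot: [1.788, 2.582, 0.001]
wrist_force: [-0.3, -0.1, 0.5]
gripper_width: 0.002
grasp_force: 0.0
```

```bash
python3 - <<'E'
from h import *
grab('scene','s3.png')
s=sense();print(s['tcp_pos'],s['wrist_force'],pol(110.5))
b=cv2.imread('pics/s3.png')[130:220,140:240]
cv2.imwrite('pics/c3.png',cv2.resize(b,None,fx=6,fy=6,interpolation=cv2.INTER_CUBIC))
E
```

```text
[ 507.89229389 -122.98255638   84.46786418] [-0.2390566  -0.4425099  -0.38183914] [ 505.98963094 -124.66639054]
```

View pics/c3.png

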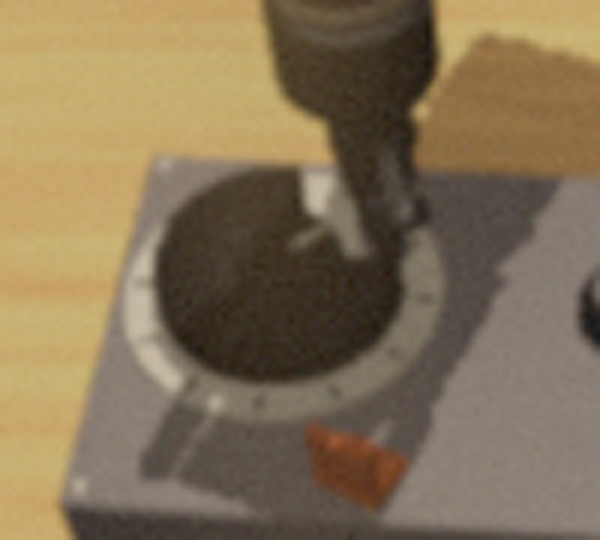

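The dial has turned one click: the line and notch have rotated and the force is back to zero. I'll repeat the 30° push twice, then check.

Emit:
{"fn": "apply_moves", "kwargs": {
  "linear": [
    [-0.01,0.35,0],
    [-0.05,0.7,0],
    [-0.11,1.04,0],
    [-0.19,1.38,0],
    [-0.3,1.71,0],
    [-0.43,2.03,0],
    [-0.59,2.35,0],
    [-0.67,2.5,0],
    [-0.67,2.5,0],
    [-0.67,2.5,0]
  ],
  "dr": [
    [0,0,4],
    [0,0,8],
    [0,0,12],
    [0,0,16],
    [0,0,20],
    [0,0,24],
    [0,0,28],
    [0,0,30],
    [0,0,30],
    [0,0,30]
  ],
  "claw": [0,0,0,0,0,0,0,0,0,0]
}}

```text
time: 4.9
tcp_pos: [533.0, -120.3, 84.0]
tcp_rot: [-2.396, -2.031, 0.0]
wrist_force: [-1.7, 0.3, 0.1]
gripper_width: 0.001
grasp_force: 0.6
```

```bash
cat >> h.py <<'E'
def walls(f,n):
    # polar profile of brightness on dial top plane, r 36..52; print coarse profile over world angle
    im=cv2.imread('pics/'+f).min(2).astype(np.float32); c=eyes.get_calibration(n);R=np.array(c['R']);t=np.array(c['t'])
    A=np.arange(-60,300,5); out={}
    for name,rs in(('line',np.arange(14,30,2)),('notch',np.arange(38,56,2))):
        v=[]
        for a in A:
            X=np.array([[*pol(a,r),100.] for r in rs])@R.T+t
            u=np.c_[c['fx']*X[:,0]/X[:,2]+c['cx'],c['fy']*X[:,1]/X[:,2]+c['cy']].astype(np.float32)
            v.append(cv2.remap(im,u[None,:,0],u[None,:,1],cv2.INTER_LINEAR).mean())
        v=np.array(v); k=np.argsort(-v)[:12]; print(name,sorted((int(A[i]),int(v[i])) for i in k))
E
python3 - <<'E'
from h import *
grab('scene','s4.png');s=sense();print(s['tcp_pos'],s['wrist_force'])
for f in('s0','s2','s3','s4'):print(f);walls(f+'.png','scene')
E
```

```text
[ 533.01034241 -120.27933521   84.00374155] [-1.91154012  0.07583514 -1.15089638]
s0
line [(130, 53), (135, 56), (140, 63), (145, 78), (150, 95), (155, 105), (160, 103), (165, 92), (170, 79), (175, 65), (180, 57), (185, 53)]
notch [(115, 150), (120, 156), (125, 154), (140, 153), (145, 155), (150, 155), (155, 154), (160, 154), (165, 152), (170, 151), (175, 152), (180, 151)]
s2
line [(120, 37), (135, 37), (140, 42), (145, 51), (150, 61), (155, 68), (160, 69), (165, 62), (170, 53), (175, 44), (180, 39), (185, 37)]
notch [(110, 82), (115, 95), (120, 90), (125, 68), (155, 64), (160, 71), (165, 83), (170, 98), (175, 103), (180, 107), (185, 113), (190, 94)]
s3
line [(125, 46), (130, 54), (135, 64), (140, 72), (145, 71), (150, 64), (155, 56), (160, 48), (230, 44), (235, 43), (240, 44), (245, 44)]
notch [(120, 52), (125, 55), (130, 65), (135, 72), (140, 76), (145, 84), (150, 95), (155, 122), (160, 151), (165, 152), (170, 126), (175, 69)]
s4
line [(80, 45), (85, 48), (90, 50), (95, 50), (100, 51), (105, 54), (110, 55), (115, 56), (120, 57), (125, 55), (130, 50), (260, 44)]
notch [(-50, 42), (140, 47), (145, 48), (150, 44), (175, 42), (180, 44), (190, 42), (195, 44), (200, 44), (205, 44), (225, 42), (235, 43)]
```

```bash
python3 - <<'E'
from h import *
b=cv2.imread('pics/s4.png')[130:220,140:240]
cv2.imwrite('pics/c4.png',cv2.resize(b,None,fx=6,fy=6,interpolation=cv2.INTER_CUBIC))
E
```

```text
(no output)
```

View pics/c4.png

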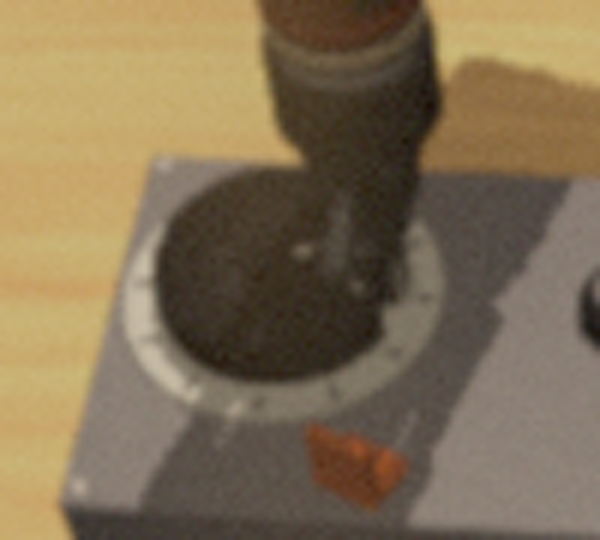

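The dial is sitting near a half-way point: the finger is at about 79.5° and the leading wall is near (385,320) in the crop. From this, contact is about 24° ahead of the finger. I'll advance 38° so it lands clearly past the third midpoint.

Emit:
{"fn": "apply_moves", "kwargs": {
  "linear": [
    [-0.01,0.35,0],
    [-0.05,0.7,0],
    [-0.11,1.04,0],
    [-0.19,1.38,0],
    [-0.3,1.71,0],
    [-0.43,2.03,0],
    [-0.59,2.35,0],
    [-0.76,2.65,0],
    [-0.95,2.94,0],
    [-1.06,3.08,0],
    [-1.06,3.08,0],
    [-1.06,3.08,0]
  ],
  "dr": [
    [0,0,4],
    [0,0,8],
    [0,0,12],
    [0,0,16],
    [0,0,20],
    [0,0,24],
    [0,0,28],
    [0,0,32],
    [0,0,36],
    [0,0,38],
    [0,0,38],
    [0,0,38]
  ],
  "claw": [0,0,0,0,0,0,0,0,0,0,0,0]
}}

```text
time: 6.15
tcp_pos: [562.1, -135.9, 84.1]
tcp_rot: [2.927, 1.141, 0.001]
wrist_force: [0.0, 0.4, -0.8]
gripper_width: -0.0
grasp_force: 0.0
```

```bash
python3 - <<'E'
from h import *
grab('scene','s5.png');grab('top','t5.png');s=sense();print(s['tcp_pos'],s['wrist_force'],s['qpos'][5])
d=s['tcp_pos'][:2]-C;print('finger',np.degrees(np.arctan2(d[1],d[0])),np.hypot(*d))
walls('s5.png','scene')
print('s4 wall',[np.degrees(np.arctan2(*(p[:2]-C)[::-1])) for p in onz('scene',[[204,183]],100)])
b=cv2.imread('pics/s5.png')[130:220,140:240];a=cv2.imread('pics/t5.png')[185:275,300:390]
f=lambda i,w:cv2.resize(i,(w,400),interpolation=cv2.INTER_CUBIC)
cv2.imwrite('pics/c5.png',np.hstack([f(b,400),f(a,400)]))
E
```

```text
[ 561.91943211 -135.83310035   84.02565686] [0.12637995 0.55831757 0.19249436] 0.46939853756027394
finger 42.8722662446619 52.42309122666785
line [(240, 49), (245, 50), (250, 52), (255, 53), (260, 51), (265, 50), (270, 51), (275, 52), (280, 52), (285, 51), (290, 50), (295, 49)]
notch [(15, 49), (20, 62), (25, 56), (45, 48), (50, 45), (55, 47), (60, 52), (65, 49), (70, 52), (75, 53), (80, 45), (220, 43)]
s4 wall [np.float64(55.93302354921337)]
```

View pics/c5.png

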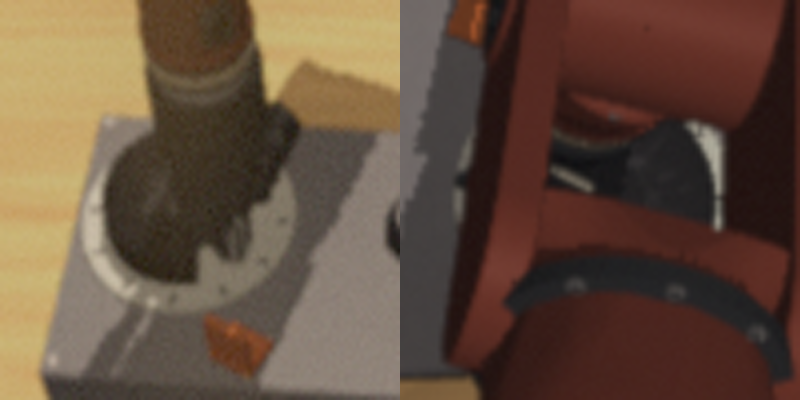

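```bash
python3 - <<'E'
from h import *
ang=lambda v:np.degrees(np.arctan2(v[1],v[0]))
for p in onz('scene',[[188.75,191.9],[189,191.2]],100): print('wall',ang(p[:2]-C),np.hypot(*(p[:2]-C)))
q=onz('top',[[343.2,227.1],[334.9,222.8]],100);print('line',ang((q[1]-q[0])[:2]))
q=onz('top',[[344,232],[341,240.4]],100);print('line t0',ang((q[1]-q[0])[:2]))
E
```

```text
wall 11.697525002429321 70.12907916452707
wall 12.474470537884061 67.8060346745768
line 56.22923477575906
line t0 152.39948489895878
```

Line and wall angles both show the dial resting at 90° (three clicks). I'll make one more push of 32°, to about 111°, then back off.

Emit:
{"fn": "apply_moves", "kwargs": {
  "linear": [
    [-0.01,0.35,0],
    [-0.05,0.7,0],
    [-0.11,1.04,0],
    [-0.19,1.38,0],
    [-0.3,1.71,0],
    [-0.43,2.03,0],
    [-0.51,2.19,0],
    [-0.59,2.35,0],
    [-0.67,2.5,0],
    [-0.76,2.65,0],
    [-0.76,2.65,0],
    [-0.76,2.65,0]
  ],
  "dr": [
    [0,0,4],
    [0,0,8],
    [0,0,12],
    [0,0,16],
    [0,0,20],
    [0,0,24],
    [0,0,26],
    [0,0,28],
    [0,0,30],
    [0,0,32],
    [0,0,32],
    [0,0,32]
  ],
  "claw": [0,0,0,0,0,0,0,0,0,0,0,0]
}}

```text
time: 7.45
tcp_pos: [574.1, -160.5, 84.0]
tcp_rot: [-3.128, -0.289, 0.0]
wrist_force: [-0.0, -0.4, 0.7]
gripper_width: 0.001
grasp_force: 0.0
```

```bash
python3 - <<'E'
from h import *
grab('scene','s6.png');grab('top','t6.png');s=sense();print(s['tcp_pos'],s['wrist_force'],s['qpos'][5])
d=s['tcp_pos'][:2]-C;print('finger',np.degrees(np.arctan2(d[1],d[0])),np.hypot(*d))
b=cv2.imread('pics/s6.png')[130:220,140:240];a=cv2.imread('pics/t6.png')[185:275,300:390]
f=lambda i,w:cv2.resize(i,(w,400),interpolation=cv2.INTER_CUBIC)
cv2.imwrite('pics/c6.png',np.hstack([f(b,400),f(a,400)]))
E
```

```text
[ 574.10941892 -160.45043746   83.9466092 ] [-1.21554532  0.52636883 -0.59086356] 0.9963530013518672
finger 12.316128725072518 51.801603404616074
```

View pics/c6.png

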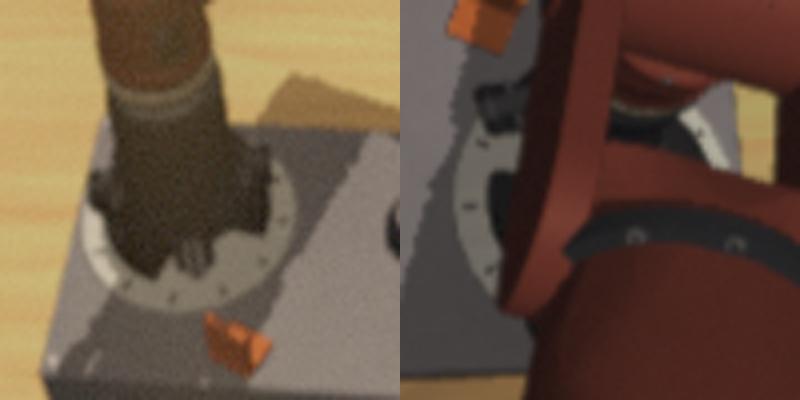

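Emit:
{"fn": "apply_moves", "kwargs": {
  "linear": [
    [-0.01,-0.35,0],
    [-0.05,-0.7,0],
    [-0.11,-1.04,0],
    [-0.11,-1.04,-3],
    [-0.11,-1.04,-7],
    [-0.11,-1.04,-10],
    [-2.0,-5,-12],
    [-2.0,-10,-12],
    [-2.0,-15,-12],
    [-2.0,-18,-12],
    [-2.0,-18,-12]
  ],
  "dr": [
    [0,0,-4],
    [0,0,-8],
    [0,0,-12],
    [0,0,-12],
    [0,0,-12],
    [0,0,-12],
    [0,0,-12],
    [0,0,-12],
    [0,0,-12],
    [0,0,-12],
    [0,0,-12]
  ],
  "claw": [0,0,0,0,0,0,0,0,0,0,0]
}}

```text
time: 8.65
tcp_pos: [520.4, 16.3, 204.0]
tcp_rot: [-3.078, -0.621, 0.0]
wrist_force: [-0.1, -0.9, -1.0]
gripper_width: -0.002
grasp_force: 0.0
```

```bash
python3 - <<'E'
from h import *
grab('scene','s7.png');grab('top','t7.png');s=sense();print(s['tcp_pos'],s['tcp_rot'],s['wrist_force'],s['qpos'][5])
walls('s7.png','scene');walls('t7.png','top')
b=cv2.imread('pics/s7.png')[130:220,140:280];a=cv2.imread('pics/t7.png')[175:275,240:390]
f=lambda i,w:cv2.resize(i,(w,270),interpolation=cv2.INTER_CUBIC)
cv2.imwrite('pics/c7.png',np.hstack([f(b,400),f(a,400)]))
plan((*s['tcp_pos'],22.5),[(533.7,-2.4,110,22.5)])
E
```

```text
[521.61436216  13.21432613 204.12483106] [3.07971133e+00 6.16652650e-01 3.91131672e-04] [ 0.29492875  0.32949192 -0.28060289] 1.0669278617723048
line [(5, 53), (10, 62), (15, 87), (20, 110), (25, 114), (30, 96), (35, 72), (40, 55), (120, 50), (125, 51), (130, 50), (135, 50)]
notch [(-5, 55), (0, 65), (5, 65), (10, 65), (15, 65), (20, 67), (25, 72), (30, 81), (35, 86), (40, 78), (45, 70), (50, 57)]
line [(10, 46), (15, 69), (20, 105), (25, 125), (30, 99), (35, 59), (40, 39), (130, 37), (135, 38), (195, 39), (200, 39), (205, 37)]
notch [(0, 143), (5, 143), (10, 142), (15, 142), (20, 142), (25, 141), (30, 139), (35, 141), (40, 140), (45, 141), (50, 141), (55, 139)]
[0.52, 1.91, 9.41] 0.0
```

View pics/c7.png

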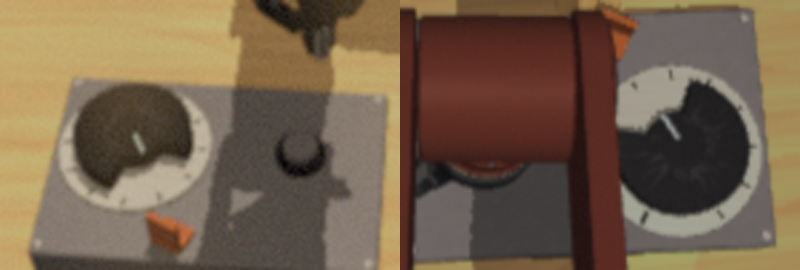

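The line points to about 25° in both views (expected 26.5°), so the dial rests exactly four clicks on. Now the button.

Emit:
{"fn": "apply_moves", "kwargs": {
  "linear": [
    [0.52,1.91,4],
    [0.52,1.91,7],
    [0.52,1.91,9.4],
    [0.52,1.91,10.5],
    [0.52,1.91,11.2],
    [0.52,1.91,11.6],
    [0.52,1.91,11.9],
    [0.52,1.91,11.9]
  ],
  "dr": [
    [0,0,0],
    [0,0,0],
    [0,0,0],
    [0,0,0],
    [0,0,0],
    [0,0,0],
    [0,0,0],
    [0,0,0]
  ],
  "claw": [0,0,0,0,0,0,0,0]
}}

```text
time: 9.55
tcp_pos: [534.5, -3.5, 86.4]
tcp_rot: [3.08, 0.614, 0.001]
wrist_force: [-3.0, -1.8, 4.9]
gripper_width: 0.003
grasp_force: 2.3
```

Emit:
{"fn": "apply_moves", "kwargs": {
  "linear": [
    [0,0,0.1],
    [0,0,0.2],
    [0,0,0.3],
    [0,0,0.3]
  ],
  "dr": [
    [0,0,0],
    [0,0,0],
    [0,0,0],
    [0,0,0]
  ],
  "claw": [0,0,0,0]
}}

```text
time: 9.95
tcp_pos: [534.8, -3.4, 85.8]
tcp_rot: [3.079, 0.614, 0.001]
wrist_force: [-8.1, -0.7, 16.7]
gripper_width: 0.003
grasp_force: 8.6
```

Emit:
{"fn": "apply_moves", "kwargs": {
  "linear": [
    [0,0,0.1],
    [0,0,0.1],
    [0,0,-0.5],
    [0,0,-2],
    [0,0,-5],
    [0,0,-9],
    [0,0,-12],
    [0,5,-12],
    [0,10,-12],
    [0,10,-12]
  ],
  "dr": [
    [0,0,0],
    [0,0,0],
    [0,0,0],
    [0,0,0],
    [0,0,0],
    [0,0,0],
    [0,0,0],
    [0,0,0],
    [0,0,0],
    [0,0,0]
  ],
  "claw": [0,0,0,0,0,0,0,0,0,0]
}}

```text
time: 10.95
tcp_pos: [575.3, -100.2, 204.3]
tcp_rot: [3.078, 0.606, 0.009]
wrist_force: [-0.0, 1.4, 0.6]
gripper_width: 0.002
grasp_force: 0.0
```

```bash
python3 - <<'E'
from h import *
grab('scene','s8.png');grab('top','t8.png');s=sense();print(s['tcp_pos'],s['wrist_force'])
walls('s8.png','scene')
K=eyes.get_calibration('scene');R=np.array(K['R']);t=np.array(K['t'])
for f in('s0','s8'):
    d=np.load(f'pics/{f}.png.npy');X=R@np.array([533.7,-2.4,89])+t;u,v=(np.array([K['fx'],K['fy']])*X[:2]/X[2]+[K['cx'],K['cy']]).round().astype(int)
    print(f,u,v,(d[v-1:v+2,u-2:u+3]).mean())
E
```

```text
[572.82306164 -95.99754911 202.69281933] [-0.21444462 -0.26862491  0.19456718]
line [(5, 51), (10, 66), (15, 84), (20, 99), (25, 97), (30, 82), (35, 64), (40, 49), (155, 48), (160, 50), (165, 49), (200, 48)]
notch [(-5, 55), (0, 66), (5, 65), (10, 64), (15, 61), (20, 61), (25, 64), (30, 68), (35, 68), (40, 73), (45, 71), (50, 59)]
s0 245 179 1221.2521
s8 245 179 1221.3733
```

```bash
python3 -c "
from h import *
print(workorder.close_job())"
```

```text
the job is handed in; nothing more can be done
None
```

I turned the dial four clicks clockwise (both cameras show its line at about 25°, expected 26.5°), pressed the start button until the force rose sharply to about 17 N and saw it come back up, then handed the job in at about 11 s; no verdict was returned.

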